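Turn the bird bath towards the open feeder

TASK

One of the two bird feeders has its orange door standing open. Take the bird bath dish by its wooden handle bar, lift it straight up about ten centimetres clear of its square stand, and only then turn it a quarter turn, left or right, towards the side of the open feeder, so that its green landing ledge ends square to the next side of the stand; keep the dish level and the blue ball in its middle all the while, and leave everything else alone. Finish while still holding the dish there, level and still above the middle of its stand, so that I can clean the stand under it.

Things in the scene. Friction and masses are not known exactly. Their poses are not given: they have to be found in the camera images.
- dish: white dish 160 mm across, rim 28 mm high, about 0.4 kg; its floor rises outward at about 15 deg from a small flat middle. Origin: centre of the underside. A green ledge on the rim, 50 mm wide, points along own +x, out to 118 mm; uprights at own y +-80 mm carry the handle bar. Starts on the stand, axes parallel to the stand's, ledge pointing away from the robot within 25 deg
- dish_grip (a point): centre of the wooden handle bar, 120 mm above the dish's underside, straight over its middle. The bar is 12 mm thick (own x), 18 mm tall, 154 mm long between the uprights (own y), flat-sided; clear below it for over 60 mm
- dish_mid (a point): on the dish's vertical centre line, 24 mm above its underside, the height of the resting ball's centre
- ball_center (a point): centre of the loose blue ball (30 mm across, 35 g) lying in the middle of the dish
- stand: fixed dark wooden stand, 180 x 180 mm, 30 mm high, square; origin: centre of the underside; axes parallel to its sides
- feeder_a: fixed bird feeder: green plastic box 110 x 110 mm on a grey base 130 x 130 mm, 182 mm tall with its grey roof and knob. Origin: centre of the underside; its front (the side with the orange swing door) looks along its own -x. One feeder stands to the left (y about +0.38) and one to the right (y about -0.38); which is which varies
- feeder_b: fixed bird feeder: green plastic box 110 x 110 mm on a grey base 130 x 130 mm, 182 mm tall with its grey roof and knob. Origin: centre of the underside; its front (the side with the orange swing door) looks along its own -x. One feeder stands to the left (y about +0.38) and one to the right (y about -0.38); which is which varies
- door_a (a joint): orange swing door (96 x 105 mm, 6 mm thick, upright hinge, steel handle) on the front of feeder_a; radians, 0 = shut, standing open it reads 1.2 or more. One of the two doors stands open at the start, the other is shut
- door_b (a joint): orange swing door (96 x 105 mm, 6 mm thick, upright hinge, steel handle) on the front of feeder_b; radians, 0 = shut, standing open it reads 1.2 or more. One of the two doors stands open at the start, the other is shut
- scoop: small green plastic seed scoop, 145 x 54 x 26 mm, lying; bystander
- perch: loose wooden perch dowel, 14 mm thick, about 150 mm long, lying along its own x; bystander
- hook: steel S-shaped hanging hook, about 100 mm long, 8 mm thick, lying flat; bystander
- jar: amber jar, 60 mm across, 90 mm tall, origin at its underside; bystander
- pot: small terracotta pot, 64 mm across, 60 mm tall, origin at its underside; bystander
Things that resemble listed ones, but are neither listed nor needed, are in the scene too. Leave any pink look-alike of the dish alone.

How it is judged:
By the outcome, as a careful person would: the job done as asked, in the order asked, and still so for the second after the job is handed in, while the arm keeps its last pose, push and grip.
It also fails if it takes over 48 s, if anything falls off the work surface, if the arm or the gripper's body presses on something with over 40 N, if the wrist force passes 120 N, or if a joint passes its speed limit or range.

ROBOT

A 6-joint arm with a two-finger parallel gripper is mounted at the origin on the work surface. World frame = base frame: x ahead of the robot, y to its left, z up, the work surface at z = 0. Lengths are in m, angles in rad, forces in N, time in s.
With the tool pointing down it reaches from about 0.35 to 0.975 m from the base axis. Payload 4.9 kg.
Tool frame: the origin (TCP) lies at the very end of the fingers, on their centre line; the grasp point (between the pads) lies 19 mm behind it (grasp_offset is the distance from the TCP to the grasp point, in m); x points along the fingers, y is the direction in which the jaws open and shut, and the axes are right-handed (so a half turn about x gives the same grasp; the last joint's range is limited). The gripper opens to 85 mm and grips with 20 to 120 N. Pads are 22 mm wide; open, the fingers measure 114 mm over their backs; the gripper's body (76 mm by 85 mm) begins 54 mm behind the grasp point. The pads swing forward as they close: fully open they stand 13 mm farther back than shut.
Start: joints at [-1.414, 0.053, 1.613, -0, 1.476, -0.119], TCP at [0.17, -0.601, 0.231] pointing down, gripper open.
Joint ranges: [-3.01, 3.01], [-1.01, 2.22], [0.06, 2.58], [-1.02, 4.17], [0.09, 2.62], [-3.14, 3.14]. Speed limits (rad/s): [2.57, 2.57, 3.14, 3.14, 3.14, 3.14].

INTERFACE

Orientations are given as a rotation vector (axis times angle).
In Python, from station import get_obs, get_image, camera_model, finish_job, grasp_offset gives the robot as it stands.
- The arm moves only by the shell command python3 -m crank 'ROWS' [OPENING] [FORCE]. ROWS is JSON, a list that holds one entry, the list of rows, each a list of 4 numbers: the shift along the world's x, y, z in m, then the turn about the world's z in degrees. In form: [[[dx, dy, dz, turn], ...]]. A call has 1 to 5 rows; each row is the pose to reach, as a shift and turn from the pose commanded when the call began; what a row does not reach only later rows make up. A row lasts 1/12 s, in which the tool goes at most 41.7 mm and 7.16 degrees, less where a joint would pass 70% of its speed; a pose out of reach is approached as far as the arm can. A call with a gripper value outside its range is refused whole. OPENING is the opening, from 0 (shut) to 1 (fully open), set as the call begins (- or left out, the last holds). The fingers move at their own pace and stop on an object; FORCE is the grip in N (left out, the last holds). Time passes only in rows, so rows that repeat a pose let the fingers close. It gives the time, the measured TCP pose, the force and the opening at its end, in the units of the state.
- get_obs(): the state, without advancing time (a new reading comes with each control period).
- get_image(name): name is "side" or "top" or "wrist"; returns (picture, depth): 480x640x3 uint8, red, green, blue; 480x640 float32, m along the optical axis (not along the pixel's ray), 0 where there is no reading.
- camera_model(name): a dict with "fx", "fy", "cx", "cy" (pixels), "k1" (the pictures are not rectified: a ray, as slopes to the right and down, at radius r is drawn at 1 + k1 r^2 times it, then the intrinsics apply), "xyz" and "attitude" of the camera in the world. Camera axes: x right, y down, z forward; pixel columns grow to the right and rows downward; lengths in m; the calibration is good to about 2 mm. A picture is of the moment at which its call begins: read the wrist's pose just before it. camera_model takes no time and is no camera call; for the wrist camera it gives the pose at the moment of the call.
- finish_job(): hands the job in, once; it reports no verdict.
The state is a dict: "t": time; "q": joint angles; "dq": joint speeds; "effort": joint torques, N m; "tool_pos": TCP position; "tool_rot": TCP orientation; "contact_force": force on the tool from outside, world axes, zero at the start; "wrist_torque": the same for the moment, N m; "opening": finger opening in m.
Only numpy, scipy, OpenCV 4.12 (cv2) and the standard library are available. Lean on these libraries where they do the work, as an engineer would, in place of code of your own. Each camera call takes 0.05 s, during which the arm holds its last target.

## Working session

There is one attempt and no reset: what is moved stays moved. The work goes in short steps, Python scripts to look and compute and a shell command to move; the robot and the scene stay as the last step left them, time stands still between calls to the robot, and variables do not carry over. Pictures are saved under pics/ and viewed, and the job is handed in when it is done.

```bash
ls; mkdir -p pics
python3 - <<'E'
from station import *
import cv2
print(get_obs()); print(grasp_offset)
for n in ("top","side"):
    p,d=get_image(n); cv2.imwrite(f"pics/{n}0.png",p[:,:,::-1]); 
    import numpy as np; np.save(f"pics/{n}0d.npy",d); print(camera_model(n))
E
```

```text
pics
{'t': 0.0, 'q': array([-1.41400773e+00,  5.33418390e-02,  1.61432462e+00,  3.05149038e-05,
        1.47600513e+00, -1.19015503e-01]), 'dq': array([-0.00032779,  0.00064071, -0.00049254, -0.00070899,  0.00056167,
       -0.00104124]), 'effort': array([-2.53536375e-03, -3.93679297e+01, -3.70180464e+01, -3.03299221e-04,
        7.01511206e-03, -1.10681256e-05]), 'tool_pos': array([ 0.17009967, -0.60074608,  0.23005405]), 'tool_rot': array([ 2.0746786 ,  0.29010559, -2.07469723]), 'contact_force': array([-0.16865459, -0.38715248,  0.30621321]), 'wrist_torque': array([ 0.07733913,  0.04315287, -0.01865692]), 'opening': 0.08507598938910318}
0.0187
{'fx': 451.6407534370197, 'fy': 451.6407534370197, 'cx': 319.35397608576665, 'cy': 244.79343333259936, 'k1': -0.0013297230150416935, 'xyz': array([ 0.44821002, -0.02282896,  1.12263207]), 'attitude': array([-2.16334744,  2.22546499,  0.00405181])}
{'fx': 619.7694779463468, 'fy': 619.7694779463468, 'cx': 321.8921259095312, 'cy': 232.7210269859211, 'k1': -0.1558863485135875, 'xyz': array([-0.00594945,  1.11166496,  1.09462998]), 'attitude': array([-0.5460579 ,  2.62994687, -1.26611549])}
```

View pics/top0.png

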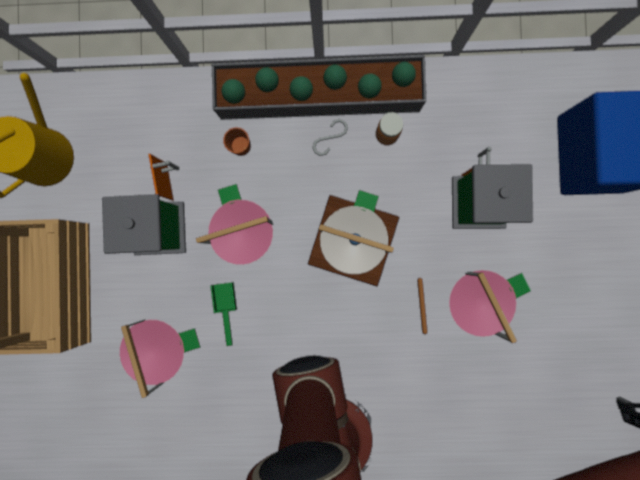

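View pics/side0.png

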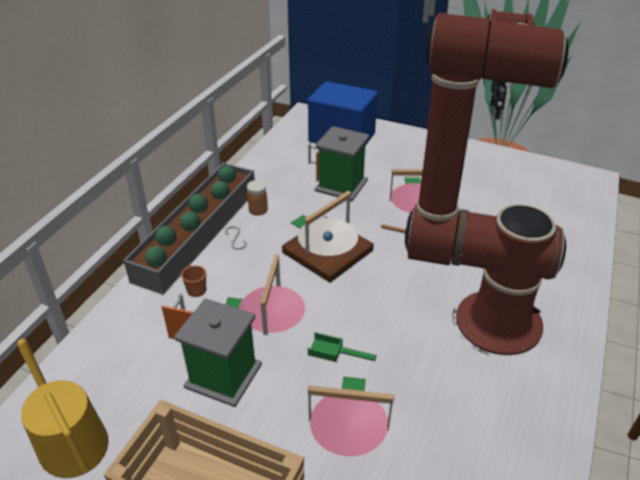

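The candidates are the white dish on the dark stand at top (355,240), and pink look-alikes at (240,232), (482,303) and (152,352). The white one fits the description. The left feeder's door at (162,178) looks open, so I'm checking crops of both.

Run:
```python
import cv2,numpy as np
a=cv2.imread("pics/top0.png"); s=cv2.imread("pics/side0.png")
cv2.imwrite("pics/c1.png",cv2.resize(a[180:300,280:430],None,fx=5,fy=5,interpolation=cv2.INTER_CUBIC))
l=cv2.resize(a[140:260,90:200],(400,436));r=cv2.resize(a[140:260,440:550],(400,436))
cv2.imwrite("pics/c2.png",np.hstack([l,r]))
l=cv2.resize(s[280:400,160:270],(400,436));r=cv2.resize(s[110:230,290:400],(400,436))
cv2.imwrite("pics/c3.png",np.hstack([l,r]))
```

```text
(no output)
```

View pics/c1.png

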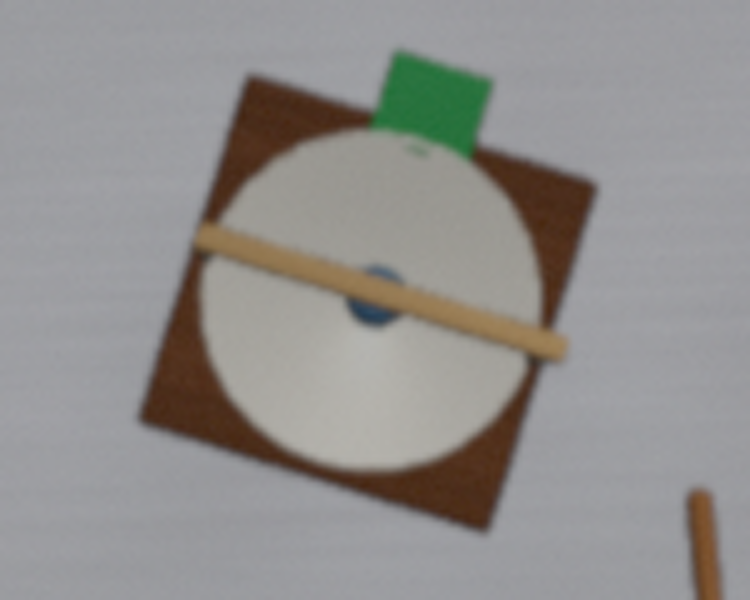

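View pics/c2.png

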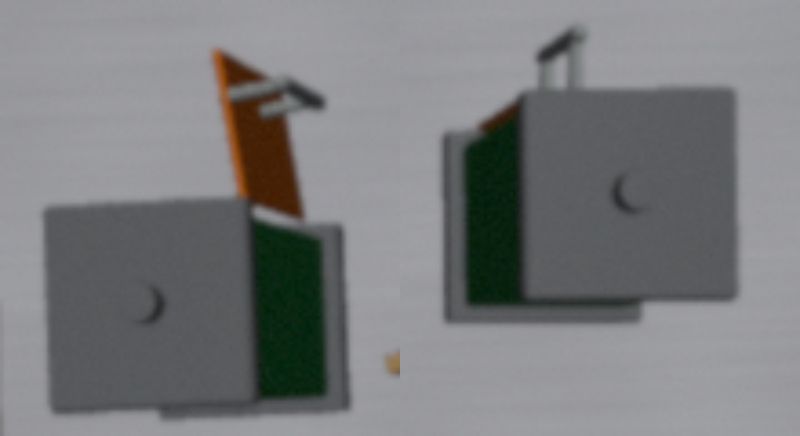

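View pics/c3.png

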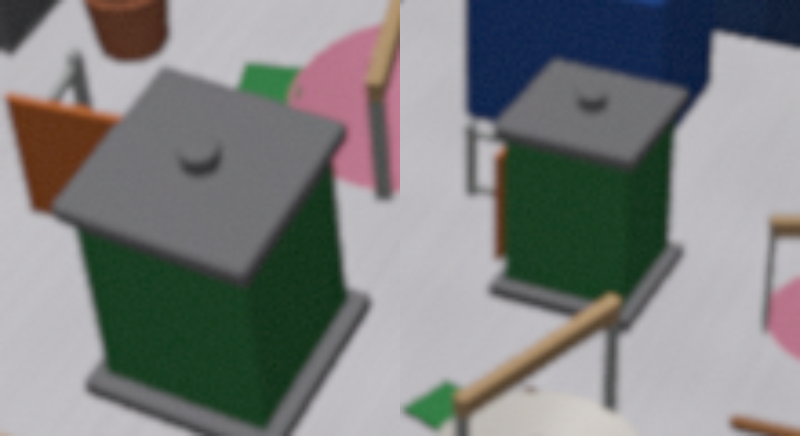

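Left feeder (crop left half) has the orange door standing out; the right feeder's door lies against its front (only the handle sticks out), so the turn is to the left (+90°, counter-clockwise). Next I measure.

```bash
cat > h.py <<'E'
import numpy as np,cv2
from scipy.spatial.transform import Rotation as R
from station import *
def ray(m,u,v):
    K=np.array([[m['fx'],0,m['cx']],[0,m['fy'],m['cy']],[0,0,1]])
    p=cv2.undistortPoints(np.array([[[u,v]]],float),K,np.array([m['k1'],0,0,0,0.]))[0,0]
    return R.from_rotvec(m['attitude']).apply([p[0],p[1],1.])
def atz(m,u,v,z):
    r=ray(m,u,v);o=m['xyz'];return o+r*(z-o[2])/r[2]
def proj(m,P):
    c=R.from_rotvec(m['attitude']).inv().apply(np.atleast_2d(P)-m['xyz'])
    K=np.array([[m['fx'],0,m['cx']],[0,m['fy'],m['cy']],[0,0,1]])
    return cv2.projectPoints(c,np.zeros(3),np.zeros(3),K,np.array([m['k1'],0,0,0,0.]))[0][:,0]
E
python3 - <<'E'
from h import *
m=camera_model("top")
f=lambda x,y:(280+(x+.5)/5-.5,180+(y+.5)/5-.5)
ang=lambda a,b:np.degrees(np.arctan2(*(b-a)[[1,0]]))
C=[atz(m,*f(*c),.03) for c in [(248,75),(597,185),(488,532),(140,420)]]
print("stand",np.mean(C,0),[np.linalg.norm(C[i]-C[i-1]).round(4) for i in range(4)])
print("ang",ang(C[1],C[0])-90,ang(C[2],C[3])-90,ang(C[3],C[0]),ang(C[2],C[1]))
# bar top z=.03+.129
a=atz(m,*f(199,236),.159);b=atz(m,*f(563,349),.159)
print("bar",a,b,(a+b)/2,np.linalg.norm(a-b),ang(b,a)-90)
l=atz(m,*f(443,65),.058);print("ledge",l,ang(np.mean(C,0),l))
print("ball",atz(m,*f(374,296),.054))
d=np.load("pics/top0d.npy")
for c in [(280,260),(480,320)]:
    u,v=f(*c); print(m['xyz']+ray(m,u,v)*d[round(v),round(u)])
o=get_obs();print("tool axes\n",R.from_rotvec(o['tool_rot']).as_matrix().round(3))
E
```

```text
stand [ 0.48487573 -0.0739054   0.03      ] [np.float64(0.1753), np.float64(0.1767), np.float64(0.1754), np.float64(0.1762)]
ang -19.355901356509605 -19.38127822161124 -18.97876937044167 -19.172032557622124
bar [0.51112017 0.00328488 0.159     ] [ 0.45844529 -0.15005018  0.159     ] [ 0.48478273 -0.07338265  0.159     ] 0.16213044803746246 -18.95902893971713
ledge [ 0.59500928 -0.11131878  0.058     ] -18.76309687437572
ball [ 0.48712342 -0.07578911  0.054     ]
[ 0.49982005 -0.03100383  0.15926427]
[ 0.47173168 -0.1151053   0.16088645]
tool axes
 [[-0.     0.272 -0.962]
 [ 0.002 -0.962 -0.272]
 [-1.    -0.002 -0.   ]]
```

The stand and dish centre is at (0.485, -0.074) with yaw about -19°. I need a tool turn of about +55° to straddle the bar. I'll move there high up first.

```bash
python3 -m crank '[[[0.01,0.017,0.03,0],[0.03,0.05,0.06,5],[0.05,0.083,0.08,10],[0.07,0.117,0.09,15],[0.09,0.15,0.09,20]]]' 1 && python3 -m crank '[[[0.02,0.033,0,5],[0.04,0.067,0,10],[0.06,0.1,0,15],[0.08,0.133,0,20],[0.1,0.167,0,25]]]' && python3 -m crank '[[[0.025,0.042,0,2],[0.05,0.084,0,5],[0.08,0.13,0,8],[0.1,0.16,0,10],[0.115,0.18,0,10]]]' && python3 -m crank '[[[0.01,0.03,0,0],[0.01,0.03,0,0],[0.01,0.03,0,0]]]'
python3 - <<'E'
from h import *
o=get_obs();M=R.from_rotvec(o['tool_rot']).as_matrix();print(o['t'],o['tool_pos'],np.degrees(np.arctan2(M[1,1],M[0,1])),o['q'])
m=camera_model("wrist");p,d=get_image("wrist");cv2.imwrite("pics/w1.png",p[:,:,::-1]);np.save("pics/w1d.npy",d);import pickle;pickle.dump(m,open("pics/w1.pkl","wb"))
E
```

```text
t: 0.52
tool_pos: [0.2586, -0.4547, 0.3243]
tool_rot: [1.86, 0.599, -1.86]
contact_force: [2.1, -0.9, 1.5]
opening: 0.0855
t: 0.93
tool_pos: [0.3583, -0.2863, 0.3207]
tool_rot: [1.571, 0.926, -1.571]
contact_force: [1.2, -1.0, 1.5]
opening: 0.0855
t: 1.35
tool_pos: [0.4703, -0.1103, 0.3209]
tool_rot: [1.451, 1.032, -1.451]
contact_force: [1.4, -1.4, -0.1]
opening: 0.0854
t: 1.6
tool_pos: [0.48, -0.0809, 0.3204]
tool_rot: [1.448, 1.035, -1.45]
contact_force: [-0.1, -0.3, 0.2]
opening: 0.0852
1.6 [ 0.47999212 -0.08092985  0.32044555] -18.993243597683716 [-3.19898765e-01 -3.20755395e-01  1.80514204e+00 -2.89872118e-04
  1.65847915e+00  1.15704786e-02]
```

View pics/w1.png

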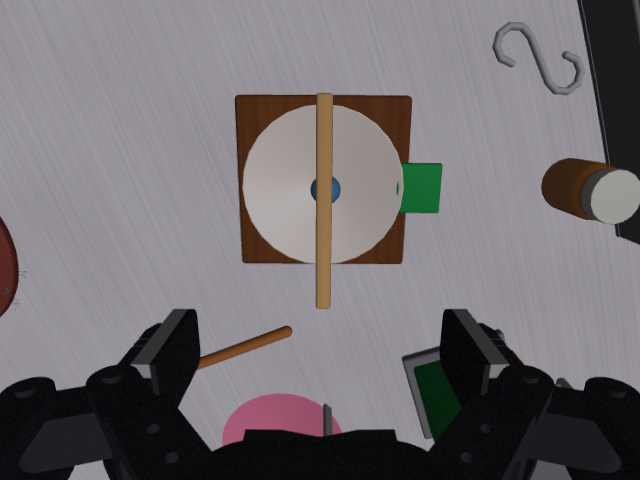

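Wrist view: bar from (324,94) to (323,308), ball at (325,189) under it, ledge at (421,188), stand corners (235,96),(411,97),(402,263),(242,263).

Run:
```python
import pickle
from h import *
m=pickle.load(open("pics/w1.pkl","rb"));d=np.load("pics/w1d.npy")
ang=lambda a,b:np.degrees(np.arctan2(*(b-a)[[1,0]]))
P=lambda u,v:m['xyz']+ray(m,u,v)*d[v,u]
for q in [(324,100),(324,150),(324,250),(323,300)]: print(q,P(*q))
a=atz(m,324.5,94,.159);b=atz(m,323,308,.159);print("bar",(a+b)/2,np.linalg.norm(a-b),ang(b,a)-90)
C=[atz(m,*c,.03) for c in [(235,96),(411,97),(402,263),(242,263)]]
print("stand",np.mean(C,0),[np.linalg.norm(C[i]-C[i-1]).round(4) for i in range(4)],ang(C[0],C[1]),ang(C[3],C[2]),ang(C[3],C[0])-90,ang(C[2],C[1])-90)
print("ball",atz(m,325,189,.054))
```

```text
(324, 100) [ 5.10441631e-01 -3.18658100e-04  1.58974381e-01]
(324, 150) [ 0.49923857 -0.03313971  0.15773509]
(324, 250) [ 0.47460815 -0.10532337  0.15642849]
(323, 300) [ 0.46038489 -0.14449566  0.15769729]
bar [ 0.48518776 -0.07359262  0.159     ] 0.163081425752933 -19.254845272745015
stand [ 0.48503484 -0.07366975  0.03      ] [np.float64(0.1765), np.float64(0.1762), np.float64(0.1755), np.float64(0.1778)] -19.307232306717324 -19.000847519714895 -19.52500707649486 -18.997770264180275
ball [ 0.48666858 -0.07610889  0.054     ]
```

Both cameras agree on (0.485, -0.0735) and yaw -19.2°. Next I centre over the bar, descend and close.

```bash
python3 -m crank '[[[0.005,0.007,-0.02,0],[0.005,0.007,-0.05,0],[0.005,0.007,-0.08,0],[0.005,0.007,-0.1,0],[0.005,0.007,-0.12,0]]]' && python3 -m crank '[[[0,0,-0.02,0],[0,0,-0.04,0],[0,0,-0.055,0],[0,0,-0.065,0],[0,0,-0.069,0]]]' && python3 -m crank '[[[0,0,0,0],[0,0,0,0]]]'
python3 - <<'E'
from h import *
o=get_obs();M=R.from_rotvec(o['tool_rot']).as_matrix();print(o['t'],o['tool_pos'],np.degrees(np.arctan2(M[1,1],M[0,1])))
p,d=get_image("wrist");cv2.imwrite("pics/w2.png",p[:,:,::-1])
E
```

```text
t: 2.07
tool_pos: [0.4837, -0.0768, 0.1991]
tool_rot: [1.453, 1.031, -1.455]
contact_force: [0.9, 0.4, -0.9]
opening: 0.0853
t: 2.48
tool_pos: [0.4834, -0.0763, 0.1301]
tool_rot: [1.452, 1.033, -1.456]
contact_force: [0.9, -1.2, -0.2]
opening: 0.0853
t: 2.65
tool_pos: [0.4852, -0.0761, 0.1329]
tool_rot: [1.453, 1.03, -1.451]
contact_force: [-0.1, 0.3, -0.5]
opening: 0.0855
2.65 [ 0.48521611 -0.07609524  0.13286557] -19.250639062127373
```

View pics/w2.png

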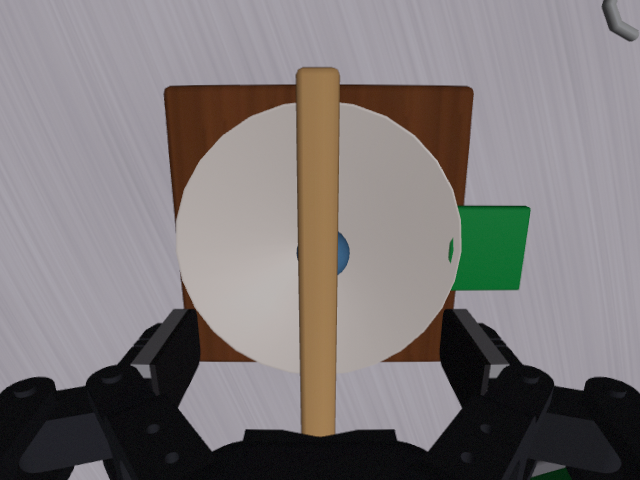

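The bar is at x≈318, centred between the pads at 200 and 440. A small correction along the bar, then close.

```bash
python3 -m crank '[[[0,0.0025,-0.002,0],[0,0.0025,-0.002,0],[0,0.0025,-0.002,0]]]' && python3 -m crank '[[[0,0,0,0],[0,0,0,0],[0,0,0,0],[0,0,0,0],[0,0,0,0]]]' 0.3 30 && python3 -m crank '[[[0,0,0,0],[0,0,0,0],[0,0,0,0],[0,0,0,0],[0,0,0,0]]]' 0 30 && python3 -m crank '[[[0,0,0,0],[0,0,0,0],[0,0,0,0],[0,0,0,0],[0,0,0,0]]]' 0 70
python3 - <<'E'
from h import *
o=get_obs();M=R.from_rotvec(o['tool_rot']).as_matrix();print(o['t'],o['tool_pos'],np.degrees(np.arctan2(M[1,1],M[0,1])),o['opening'],o['contact_force'])
p,d=get_image("wrist");cv2.imwrite("pics/w3.png",p[:,:,::-1])
E
```

```text
t: 2.95
tool_pos: [0.4852, -0.0729, 0.1307]
tool_rot: [1.452, 1.031, -1.451]
contact_force: [-1.1, 0.3, 0.0]
opening: 0.0852
t: 3.37
tool_pos: [0.4849, -0.0729, 0.1301]
tool_rot: [1.452, 1.032, -1.452]
contact_force: [-0.9, -0.4, -0.2]
opening: 0.0263
t: 3.78
tool_pos: [0.485, -0.073, 0.1301]
tool_rot: [1.452, 1.031, -1.451]
contact_force: [0.2, -0.1, -1.4]
opening: 0.0115
t: 4.2
tool_pos: [0.485, -0.073, 0.1302]
tool_rot: [1.452, 1.031, -1.451]
contact_force: [1.6, -0.6, 0.3]
opening: 0.0108
4.2 [ 0.48500377 -0.07300678  0.13017877] -19.200072041239448 0.010791140092802428 [ 1.55885746 -0.63547391  0.32729923]
```

View pics/w3.png

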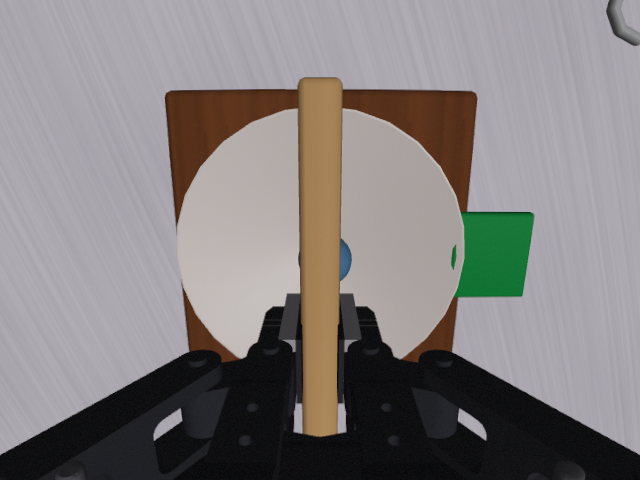

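Bar is gripped squarely (at x≈320). Lift gently.

```bash
python3 -m crank '[[[0,0,0.001,0],[0,0,0.003,0],[0,0,0.006,0],[0,0,0.01,0],[0,0,0.015,0]]]' && python3 -m crank '[[[0,0,0.005,0],[0,0,0.011,0],[0,0,0.017,0],[0,0,0.023,0],[0,0,0.029,0]]]' && python3 -m crank '[[[0,0,0.006,0],[0,0,0.012,0],[0,0,0.018,0],[0,0,0.024,0],[0,0,0.030,0]]]' && python3 -m crank '[[[0,0,0.006,0],[0,0,0.012,0],[0,0,0.018,0],[0,0,0.022,0],[0,0,0.025,0]]]' && python3 -m crank '[[[0,0,0.002,0],[0,0,0.003,0],[0,0,0.003,0],[0,0,0.003,0],[0,0,0.003,0]]]'
python3 - <<'E'
from h import *
o=get_obs();M=R.from_rotvec(o['tool_rot']).as_matrix();print(o['t'],o['tool_pos'],np.degrees(np.arctan2(M[1,1],M[0,1])),M[:,0],o['opening'],o['contact_force'],o['wrist_torque'],o['q'])
for n in ("wrist","side"):
    p,d=get_image(n);cv2.imwrite(f"pics/{n}4.png",p[:,:,::-1] if n=="wrist" else cv2.resize(p[120:320,220:480,::-1],None,fx=3,fy=3))
E
```

```text
t: 4.67
tool_pos: [0.4842, -0.0727, 0.1447]
tool_rot: [1.451, 1.033, -1.453]
contact_force: [0.2, 0.3, -5.2]
opening: 0.011
t: 5.08
tool_pos: [0.485, -0.073, 0.175]
tool_rot: [1.452, 1.031, -1.451]
contact_force: [0.1, -0.1, -5.1]
opening: 0.0109
t: 5.5
tool_pos: [0.4849, -0.0729, 0.2047]
tool_rot: [1.452, 1.032, -1.452]
contact_force: [-1.0, 0.8, -5.0]
opening: 0.0107
t: 5.92
tool_pos: [0.4851, -0.073, 0.2299]
tool_rot: [1.452, 1.031, -1.451]
contact_force: [0.0, -0.6, -5.3]
opening: 0.011
t: 6.33
tool_pos: [0.4847, -0.0729, 0.2317]
tool_rot: [1.451, 1.032, -1.452]
contact_force: [0.4, 0.7, -4.6]
opening: 0.0104
6.3333 [ 0.48466363 -0.07290045  0.23167687] -19.201626433751013 [-7.17898086e-04  2.06894145e-04 -9.99999721e-01] 0.010439085409095552 [ 0.43402489  0.72873647 -4.61357651] [-0.02261995  0.04283819  0.03963477] [-3.01263631e-01 -2.78806796e-01  1.91733318e+00 -1.54784654e-05
  1.50381323e+00  3.38689989e-02]
```

View pics/wrist4.png

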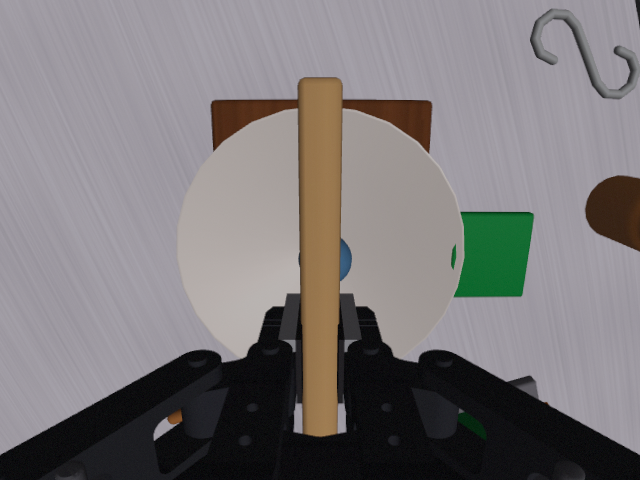

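View pics/side4.png

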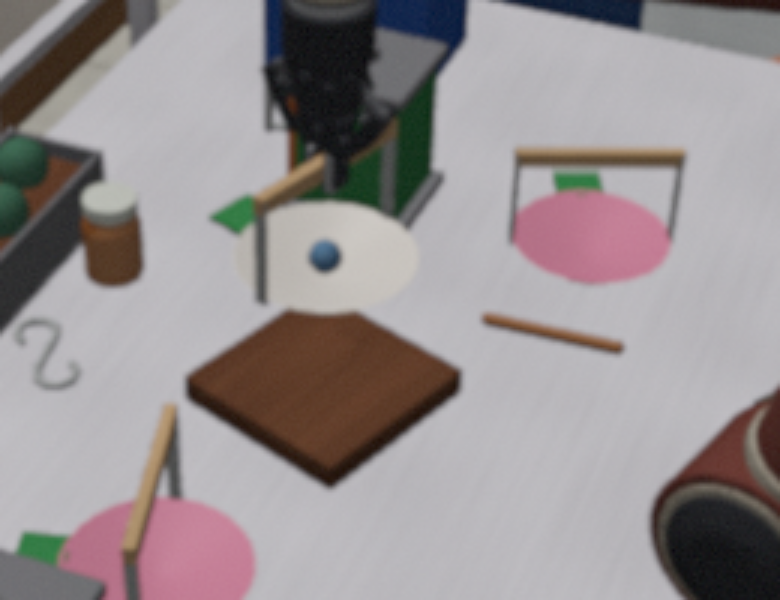

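Lifted 101 mm, dish unchanged in the grip and the ball still in place. Now turn left 90° gently.

```bash
python3 -m crank '[[[0,0,0,0.3],[0,0,0,1],[0,0,0,2],[0,0,0,3.5],[0,0,0,5]]]' && python3 -m crank '[[[0,0,0,2],[0,0,0,4],[0,0,0,6],[0,0,0,8],[0,0,0,10]]]' && python3 -m crank '[[[0,0,0,2],[0,0,0,4],[0,0,0,6],[0,0,0,8],[0,0,0,10]]]' && python3 -m crank '[[[0,0,0,2],[0,0,0,4],[0,0,0,6],[0,0,0,8],[0,0,0,10]]]' && python3 -m crank '[[[0,0,0,2],[0,0,0,4],[0,0,0,6],[0,0,0,8],[0,0,0,10]]]'
python3 - <<'E'
from h import *
o=get_obs();M=R.from_rotvec(o['tool_rot']).as_matrix();print(o['t'],o['tool_pos'],np.degrees(np.arctan2(M[1,1],M[0,1])),M[:,0],o['q'])
p,d=get_image("wrist");cv2.imwrite(f"pics/w5.png",p[:,:,::-1])
E
```

```text
t: 6.85
tool_pos: [0.4849, -0.073, 0.2321]
tool_rot: [1.388, 1.083, -1.388]
contact_force: [-0.3, -0.1, -4.7]
opening: 0.0112
t: 7.27
tool_pos: [0.4849, -0.0729, 0.2321]
tool_rot: [1.261, 1.175, -1.261]
contact_force: [-0.0, 0.6, -4.2]
opening: 0.0108
t: 7.68
tool_pos: [0.4848, -0.073, 0.232]
tool_rot: [1.132, 1.257, -1.132]
contact_force: [0.4, 0.1, -4.8]
opening: 0.011
t: 8.1
tool_pos: [0.4849, -0.073, 0.2321]
tool_rot: [1.002, 1.328, -1.002]
contact_force: [0.4, -0.7, -4.8]
opening: 0.0108
t: 8.52
tool_pos: [0.4849, -0.073, 0.2321]
tool_rot: [0.869, 1.39, -0.869]
contact_force: [0.5, -0.5, -3.7]
opening: 0.0112
8.5167 [ 0.48485886 -0.07295842  0.23208728] 25.951202057665746 [-3.02622475e-05 -5.99891476e-05 -9.99999998e-01] [-3.01229025e-01 -2.79048254e-01  1.91684575e+00 -6.64155909e-05
  1.50380625e+00 -7.54158500e-01]
```

View pics/w5.png

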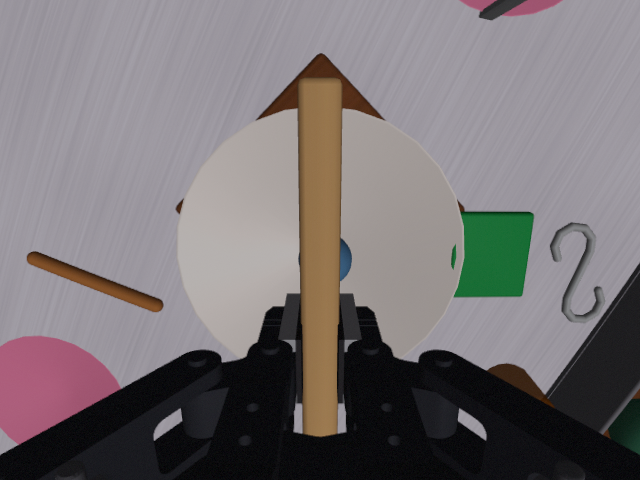

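Halfway (45°): ball still at (325,258), dish unmoved in the grip. Complete the turn.

```bash
python3 -m crank '[[[0,0,0,2],[0,0,0,4],[0,0,0,6],[0,0,0,8],[0,0,0,10]]]' && python3 -m crank '[[[0,0,0,2],[0,0,0,4],[0,0,0,6],[0,0,0,8],[0,0,0,10]]]' && python3 -m crank '[[[0,0,0,2],[0,0,0,4],[0,0,0,6],[0,0,0,8],[0,0,0,10]]]' && python3 -m crank '[[[0,0,0,2],[0,0,0,4],[0,0,0,6],[0,0,0,8],[0,0,0,10]]]' && python3 -m crank '[[[0,0,0,1.5],[0,0,0,3],[0,0,0,4],[0,0,0,4.7],[0,0,0,5]]]' && python3 -m crank '[[[0,0,0,0],[0,0,0,0],[0,0,0,0],[0,0,0,0],[0,0,0,0]]]'
python3 - <<'E'
from h import *
o=get_obs();M=R.from_rotvec(o['tool_rot']).as_matrix();print(o['t'],o['tool_pos'],np.degrees(np.arctan2(M[1,1],M[0,1])),M[:,0],o['q'],o['opening'])
for n in ("wrist","top","side"):
    p,d=get_image(n);cv2.imwrite(f"pics/{n}6.png",p[:,:,::-1])
    if n=="side":cv2.imwrite(f"pics/side6c.png",cv2.resize(p[120:320,220:480,::-1],None,fx=3,fy=3))
E
```

```text
t: 8.98
tool_pos: [0.4849, -0.073, 0.2321]
tool_rot: [0.736, 1.442, -0.737]
contact_force: [-0.3, -0.1, -4.1]
opening: 0.0107
t: 9.4
tool_pos: [0.4849, -0.073, 0.2321]
tool_rot: [0.602, 1.486, -0.602]
contact_force: [0.1, 0.4, -5.1]
opening: 0.0109
t: 9.82
tool_pos: [0.4849, -0.0729, 0.2321]
tool_rot: [0.466, 1.52, -0.466]
contact_force: [-0.1, 0.5, -3.1]
opening: 0.0111
t: 10.23
tool_pos: [0.4849, -0.073, 0.2321]
tool_rot: [0.33, 1.546, -0.33]
contact_force: [-0.5, -0.1, -5.0]
opening: 0.0112
t: 10.65
tool_pos: [0.4849, -0.073, 0.2321]
tool_rot: [0.263, 1.555, -0.263]
contact_force: [-0.6, -0.6, -4.2]
opening: 0.0107
t: 11.07
tool_pos: [0.4849, -0.073, 0.2321]
tool_rot: [0.263, 1.555, -0.263]
contact_force: [-0.0, -0.3, -4.9]
opening: 0.0105
11.0667 [ 0.4848654  -0.07295757  0.23209216] 70.79539749535411 [-1.77684239e-05  4.28571154e-06 -1.00000000e+00] [-3.01260873e-01 -2.79036485e-01  1.91682818e+00 -1.18228161e-06
  1.50381920e+00 -1.53687358e+00] 0.010479133786722664
```

View pics/wrist6.png

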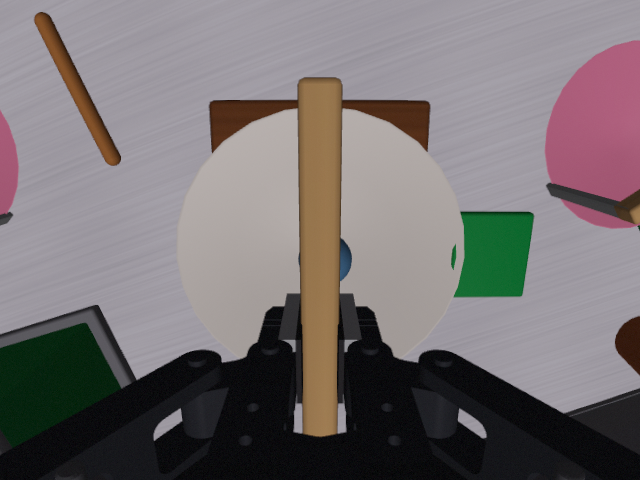

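View pics/top6.png

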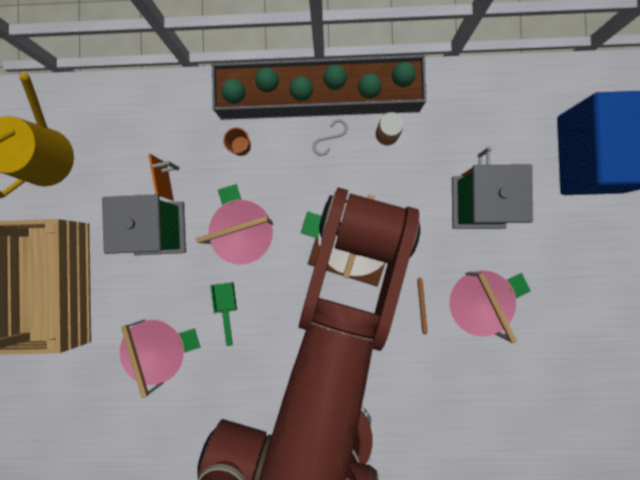

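View pics/side6c.png

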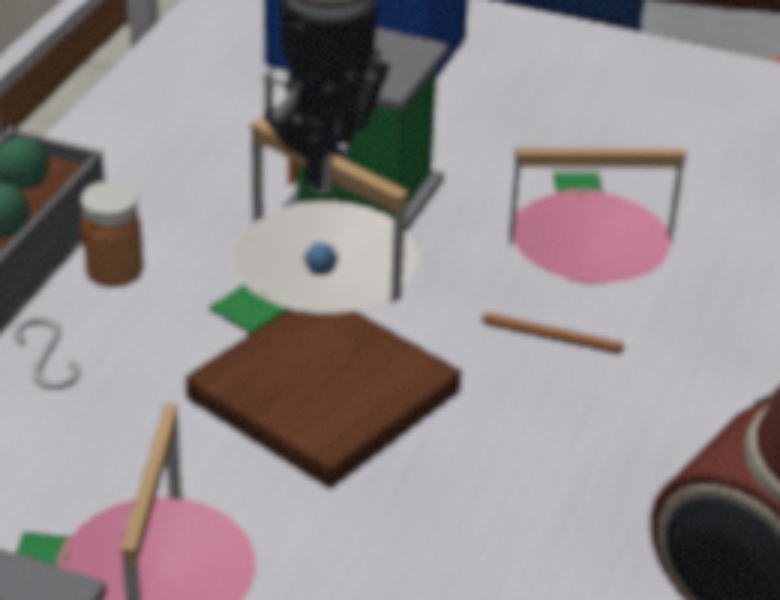

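The ledge now points to the left side. The stand's far edge at (211,101)–(429,101) is parallel to the dish axes and centred on the bar (x≈320). The ball is still at (325,258), and everything else is where it was. I'm handing in.

Run:
```python
from station import *
print(finish_job()); o=get_obs(); print(o['t'],o['tool_pos'],o['opening'])
```

```text
the job is handed in; nothing more can be done
None
the job is handed in; nothing more can be done
```

The job is done and handed in at about 11.2 s. The left feeder's orange door was the open one. I gripped the white dish by the middle of its bar (70 N), lifted it straight up 101–102 mm, and then turned it 90° to the left, towards that feeder. I am still holding it there.

What the last checks before handing in showed:
- **Level and position:** the tool pointed exactly straight down. It was at (0.485, -0.073), within about 1 mm of the measured middle of the stand.
- **Ledge:** the tool had turned 90.0°. In the wrist picture the stand's edge is parallel to the dish's axes and centred under the bar.
- **Ball:** it sat at the same spot in the wrist pictures throughout, in the middle of the dish.
- **Everything else:** the other objects look unmoved in the top and side pictures.

No check failed or disagreed. The only oddity is that the stand's sides measured about 176 mm rather than 180 mm, close to the calibration tolerance and too small to affect the result. Once the job was in, I could not take another reading, so the hold in the second after is unchecked.

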